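# Tare the balance and hold the offset test lever level over it

### The job

Press the remote tare plunger all the way down to its stop for a moment, and only then pick up the cast offset lever by its balance point. Hold it level and still about 5 cm above the load-test stand, with the thick boss over the middle of the weighing pan and the thin end over the little support post, and finish while holding it there: do not put it down or let go. Nothing may touch the balance or its post, and the other things on the table stay where they are.

Things in the scene. Friction and masses are not known exactly. Their poses are not given: they have to be found in the camera images.
- plunger (a joint): how far the tare plunger's head is pressed: 0 m at rest (up), 0.012 m at its stop. A spring pushes it back up: about 2 N at rest, about 5.5 N at the stop. Round black head on a thin steel stem on a small grey round pedestal (56 mm across at the foot, fixed to the table), standing in front of the balance on the robot's side
- plunger_top (a point): centre of the top face of the plunger head; moves with the head. The head is 32 mm across and 10 mm thick, its top 75 mm above the table at rest; press straight down, travel 12 mm
- lever: offset lever, one bare aluminium casting, about 0.37 kg, 238 mm long: straight bar (14 wide, 18 tall) from a thick round boss (52 mm across, 40 tall) to a thin round end (24 across, 36 tall), their axes 200 mm apart. Stands on boss and thin end, bar 16 to 34 mm above the table. Balances 54 mm from the boss axis. Origin: underside level below balance point; x along the bar to the thin end, z up
- lever_balance (a point): the lever's balance point (centre of mass along the bar) at the bar's mid-height, 25 mm above the lever's underside, on the bar 54 mm from the boss's axis; grip the 14 mm wide bar across here; axes as the lever's
- lever_boss (a point): centre of the underside of the lever's thick boss; axes as the lever's
- lever_lug (a point): centre of the underside of the lever's thin end; axes as the lever's
- balance: the load-test stand, fixed to the table: a white top-loading balance (205 x 180 mm, body 52 mm tall, a sloping display strip up to about 75 mm tall at its far side) with a round steel weighing pan, and, joined to it by a low flat rail, a slim support post. Origin on the table below the pan's centre, y axis from pan to post, z up
- pan_top (a point): centre of the top of the weighing pan, a steel disc 110 mm across, 85 mm above the table
- post_top (a point): centre of the top of the support post, a steel disc 36 mm across, 85 mm above the table, 200 mm from the pan's centre
- petri: bystander: shallow glass dish 90 mm across, 16 mm tall; origin centre of underside
- weight: bystander: steel knob weight 38 mm across, 56 mm tall; origin centre of underside
- jar: bystander: amber jar 48 mm across, 60 mm tall; origin centre of underside
- cup: bystander: white ceramic cup 56 mm across, 50 mm tall; origin centre of underside
- spoon: bystander: steel sample spoon 150 mm long, lying on the table; origin near its middle, underside
- vial: bystander: small glass bottle 28 mm across, 50 mm tall; origin centre of underside
Mind the look-alikes: they are no part of the job. Several things have the shape of the lever; the one meant has the colours described above.

How it is judged:
By the outcome, as a careful person would: the job done as asked, in the order asked, and still so for the second after the job is handed in, while the arm keeps its last pose, push and grip.
It also fails if it takes over 56 s, if anything falls off the work surface, if the arm or the gripper's body presses on something with over 40 N, if the wrist force passes 120 N, or if a joint passes its speed limit or range.

### The arm

A 6-joint arm with a two-finger parallel gripper is mounted at the origin on the work surface. World frame = base frame: x ahead of the robot, y to its left, z up, the work surface at z = 0. Lengths are in m, angles in rad, forces in N, time in s.
With the tool pointing down it reaches from about 0.375 to 0.9 m from the base axis. Payload 3.1 kg.
Tool frame: the origin (TCP) lies where the fingers leave the gripper's body, on its centre line; the fingertips stand manip.tip_reach ahead of it and the grasp point (between the pads) lies 54 mm ahead of it (manip.tip_reach is the distance from the TCP to the fingertips, in m); z points along the fingers, y is the direction in which the jaws open and shut (so a half turn about z gives the same grasp; the last joint's range is limited). The gripper opens to 85 mm and grips with 20 to 120 N. Pads are 22 mm wide; open, the fingers measure 114 mm over their backs; the gripper's body (76 mm by 85 mm) begins 54 mm behind the grasp point. The pads swing forward as they close: fully open they stand 13 mm farther back than shut.
Start: joints at [-1.47, 0.527, 1.433, -0, 1.181, -0.178], TCP at [0.173, -0.601, 0.304] pointing down, gripper open.
Joint ranges: [-3.08, 3.08], [-0.75, 2.2], [0.22, 2.44], [-1.43, 4.57], [0, 2.65], [-2.85, 2.85]. Speed limits (rad/s): [2.79, 2.79, 3.14, 3.14, 3.14, 3.14].

### API

Orientations are given as a unit quaternion [x, y, z, w].
In Python, from station import manip, cams, order gives the robot as it stands. The module is installed in compiled form; this text tells all that it offers.
- The arm moves only by the tool drive_tool, never from a script. Its arguments are lists of equal length, an entry for each row: "linear": the shift along the tool's x, y, z in mm, a list of three; "rot": the turn, a rotation vector about the tool's x, y, z in degrees, a list of three; "hand": the finger opening in mm, from 0 to 85.4. A call has 1 to 20 rows; each row shifts and turns the pose as measured when the row begins, along the tool's axes as they then stand; what a row does not reach is not made up. A row lasts 1/12 s, in which the tool goes at most 41.7 mm and 7.16 degrees, less where a joint would pass 70% of its speed; a pose out of reach is approached as far as the arm can. A call with a gripper value outside its range is refused whole. The fingers move at their own pace and stop on an object; "force" is the grip in N (left out, the last holds). Time passes only in rows, so rows that do not move let the fingers close. It gives the time, the measured TCP pose, the force and the opening at its end, in the units of the state.
- manip.sense(): the state, without advancing time (a new reading comes with each control period).
- cams.snapshot(name): name is "scene" or "side" or "wrist"; returns the picture (400x640x3 uint8, red, green, blue); there is no depth.
- cams.camera_model(name): a dict with "vfov" (degrees; the focal length in pixels is half the picture's height over the tangent of half this angle, whatever the lens; pixels are square), "cx", "cy" (the principal point, pixels), "k1" (the pictures are not rectified: a ray, as slopes to the right and down, at radius r is drawn at 1 + k1 r^2 times it, then the intrinsics apply), "rvec" (rotation vector, rad) and "tvec" (3), from world to camera coordinates, as OpenCV has them. Camera axes: x right, y down, z forward; pixel columns grow to the right and rows downward; lengths in m; the calibration is good to about 2 mm. A picture is of the moment at which its call begins: read the wrist's pose just before it. camera_model takes no time and is no camera call; for the wrist camera it gives the pose at the moment of the call.
- order.sign_off(): hands the job in, once; it reports no verdict.
Trained networks look in the newest picture that a camera, given by its name, has taken for a name from the list of things; names that differ only in an ending like _2 or _b are one class to them, and where a whole thing is asked for, a point or a joint stands for the part that bears it (a point fixed in the world has none). Each returns a list of dicts, best first, with "score" (0 to 1); they miss things now and then, are a little off and sometimes report something else, mostly with a low value. They report only what shows in the picture. A call takes as long as a camera call. They do not tell look-alikes from the thing itself.
- cams.regions_of(label, camera): "pixels" (400x640 bool, what is visible of it) and "rect" ([left, top, right, bottom] in pixels, round what is visible of it).
- cams.spot_point(label, camera): "at" ([column, row] in pixels: a listed point, or the origin of a listed thing).
The state is a dict: "t": time; "q": joint angles; "qd": joint speeds; "tau": joint torques, N m; "tcp_pos": TCP position; "tool_rot": TCP orientation; "force": force on the tool from outside, world axes, zero at the start; "ft_torque": the same for the moment, N m; "finger_gap": opening from 0.0 (shut) to 1.0 (fully open).
Only numpy, scipy, OpenCV 4.12 (cv2) and the standard library are available. Lean on these libraries where they do the work, as an engineer would, in place of code of your own. Each camera call takes 0.05 s, during which the arm holds its last target. There are 200 camera calls.

## Working session

There is one attempt and no reset: what is moved stays moved. The work goes in short steps, Python scripts to look and compute and a tool call to move; the robot and the scene stay as the last step left them, time stands still between calls to the robot, and variables do not carry over. Pictures are saved under pics/ and viewed, about 8 in all and at most 12, crops included, and the job is handed in when it is done.

Besides the shell and the picture viewer there is one more tool, called by a JSON object that holds its "op" and its "data", one argument or row to a line. drive_tool: Moves the arm, as the interface text tells. Its arguments: {"type":"object","properties":{"linear":{"type":"array","items":{"type":"array","items":{"type":"number"}}},"rot":{"type":"array","items":{"type":"array","items":{"type":"number"}}},"hand":{"type":"array","items":{"type":"number"}},"force":{"type":"number"}},"required":["linear","rot","hand"]}

```bash
mkdir -p pics; cat > h.py <<'E'
import numpy as np, cv2
from station import manip, cams, order
from scipy.spatial.transform import Rotation as R
def model(n):
    m=cams.camera_model(n); f=200/np.tan(np.radians(m['vfov'])/2)
    return f,m['cx'],m['cy'],m['k1'],R.from_rotvec(np.ravel(m['rvec'])).as_matrix(),np.ravel(m['tvec'])
def ray(n,px,M=None):
    f,cx,cy,k,Rm,t=M or model(n)
    d=np.array([(px[0]-cx)/f,(px[1]-cy)/f]); u=d.copy()
    for _ in range(30): u=d/(1+k*(u@u))
    v=Rm.T@np.r_[u,1]; return -Rm.T@t, v/np.linalg.norm(v)
def atz(n,px,z,M=None):
    o,v=ray(n,px,M); return o+v*(z-o[2])/v[2]
def proj(n,p,M=None):
    f,cx,cy,k,Rm,t=M or model(n)
    c=Rm@np.array(p)+t; u=c[:2]/c[2]; u=u*(1+k*(u@u)); return f*u+[cx,cy]
def snap(n,fn=None):
    im=cams.snapshot(n)
    if fn: cv2.imwrite('pics/'+fn,im[:,:,::-1])
    return im
E
python3 - <<'E'
from h import *
print(manip.tip_reach, manip.sense())
Z=dict(plunger_top=.075,lever_balance=.025,lever_boss=0,lever_lug=0,pan_top=.085,post_top=.085)
for c in ('scene','side'):
    snap(c,c+'0.png')
    for l,z in Z.items():
        for d in cams.spot_point(l,c): print(c,l,round(d['score'],2),np.round(d['at']),np.round(atz(c,d['at'],z),3))
a=cv2.imread('pics/scene0.png');b=cv2.imread('pics/side0.png')
E
```

```text
0.0726 {'t': 0.0, 'q': array([-1.46950841e+00,  5.28467871e-01,  1.43390464e+00,  1.41954353e-06,
        1.18140747e+00, -1.78517904e-01]), 'qd': array([-1.76687975e-03,  3.00178127e-03, -2.67570452e-05,  7.13781574e-04,
        2.22671954e-04, -1.04391944e-03]), 'tau': array([-1.68073671e-03, -4.42357886e+01, -1.78029066e+01, -3.39102062e-04,
        8.68867995e-03, -7.35265502e-06]), 'tcp_pos': array([ 0.1725656 , -0.60011851,  0.30293166]), 'tool_rot': array([ 9.90228985e-01,  1.39446622e-01,  4.28772554e-05, -1.09282506e-03]), 'force': array([-0.27799806, -0.32789044, -0.27994367]), 'ft_torque': array([-0.0280289 , -0.01980335, -0.01074135]), 'finger_gap': 1.0041740724831159}
scene plunger_top 0.5 [234. 224.] [ 0.45  -0.237  0.075]
scene lever_balance 0.9 [425. 154.] [0.393 0.474 0.025]
scene lever_balance 0.86 [372. 191.] [0.47  0.224 0.025]
scene lever_balance 0.79 [311. 181.] [0.352 0.053 0.025]
scene lever_boss 0.89 [375. 214.] [0.54  0.205 0.   ]
scene lever_boss 0.84 [310. 173.] [0.299 0.073 0.   ]
scene lever_boss 0.59 [427. 144.] [0.339 0.52  0.   ]
scene lever_lug 0.96 [317. 220.] [0.487 0.019 0.   ]
scene lever_lug 0.76 [368. 164.] [0.341 0.275 0.   ]
scene lever_lug 0.65 [408. 188.] [0.488 0.357 0.   ]
scene lever_lug 0.44 [373. 212.] [0.533 0.2   0.   ]
scene pan_top 0.8 [253. 267.] [ 0.614 -0.226  0.085]
scene post_top 0.79 [321. 264.] [ 0.679 -0.046  0.085]
side plunger_top 0.53 [360. 176.] [ 0.442 -0.254  0.075]
side lever_balance 0.73 [306. 171.] [ 0.653 -0.368  0.025]
side lever_balance 0.58 [380. 248.] [0.352 0.061 0.025]
side lever_boss 0.96 [296. 286.] [0.527 0.212 0.   ]
side lever_boss 0.95 [402. 260.] [0.295 0.069 0.   ]
side lever_lug 0.91 [330. 241.] [0.486 0.019 0.   ]
side lever_lug 0.72 [302. 345.] [0.473 0.367 0.   ]
side pan_top 0.61 [306. 172.] [ 0.614 -0.229  0.085]
side post_top 0.65 [267. 195.] [ 0.682 -0.048  0.085]
```

View pics/scene0.png

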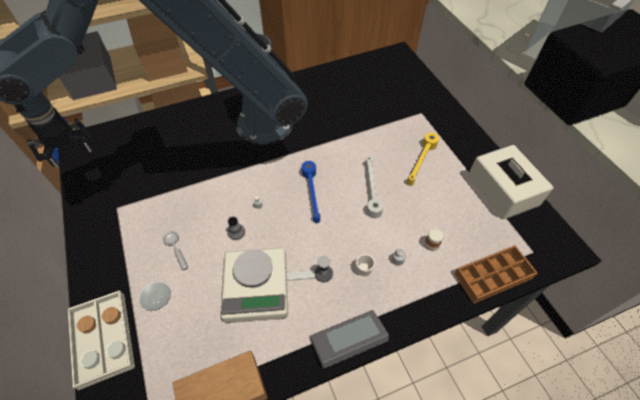

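View pics/side0.png

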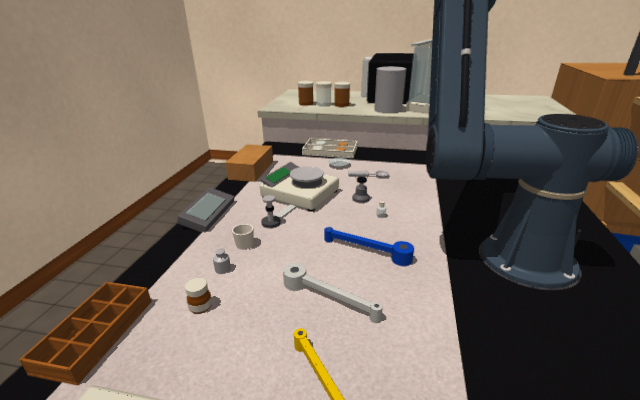

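The scene shows three lever-shaped things: blue, bare aluminium (boss at about (375,208), thin end at (369,160)) and yellow. The aluminium one is meant. The plunger is at about (233,222) and the balance and post at (253,267) and (321,264). The side view agrees with this. I'll go above the plunger.

{"op": "drive_tool", "data": {
  "linear": [
    [30,-22,0],
    [30,-22,0],
    [30,-22,0],
    [30,-22,0],
    [30,-22,0],
    [30,-22,0],
    [30,-22,0],
    [30,-22,0],
    [30,-22,0],
    [30,-22,0],
    [30,-22,0],
    [30,-22,0],
    [0,0,0],
    [0,0,0]
  ],
  "rot": [
    [0,0,0],
    [0,0,0],
    [0,0,0],
    [0,0,0],
    [0,0,0],
    [0,0,0],
    [0,0,0],
    [0,0,0],
    [0,0,0],
    [0,0,0],
    [0,0,0],
    [0,0,0],
    [0,0,0],
    [0,0,0]
  ],
  "hand": [0,0,0,0,0,0,0,0,0,0,0,0,0,0],
  "force": 60
}}

```text
t: 1.87
tcp_pos: [0.4572, -0.237, 0.3031]
tool_rot: [0.991, 0.136, 0.002, 0.006]
force: [-0.2, -0.4, 0.4]
finger_gap: -0.001
```

```bash
cat >> h.py <<'E'
def pose():
    s=manip.sense(); return s['tcp_pos'],R.from_quat(s['tool_rot'])
E
python3 - <<'E'
from h import *
p,r=pose(); print(p,r.as_matrix().round(3).tolist(),manip.sense()['q'])
M=model('wrist'); snap('wrist','w1.png'); print('cam',-M[4].T@M[5])
for l,z in dict(plunger_top=.075,pan_top=.085,post_top=.085).items():
    for d in cams.spot_point(l,'wrist'):
        w=atz('wrist',d['at'],z,M); print(l,d['score'],d['at'],w.round(4),'tool mm',(r.inv().apply(w-p)*1e3).round(1))
E
```

```text
[ 0.45723842 -0.23702287  0.30305339] [[0.963, 0.27, 0.005], [0.27, -0.963, -0.012], [0.002, 0.013, -1.0]] [-0.69280425  0.37836114  1.71183903 -0.00694534  1.03980122  0.60787449]
cam [ 0.52574982 -0.21740881  0.37326302]
plunger_top 0.63 [314.1, 204.2] [ 0.4353 -0.2382  0.075 ] tool mm [-21.9  -7.8 227.9]
pan_top 0.8 [357.0, 19.4] [ 0.6142 -0.2286  0.085 ] tool mm [153.   31.5 218.7]
post_top 0.2 [539.8, 152.7] [ 0.5529 -0.4449  0.085 ] tool mm [ 35.6 223.2 221. ]
```

View pics/w1.png

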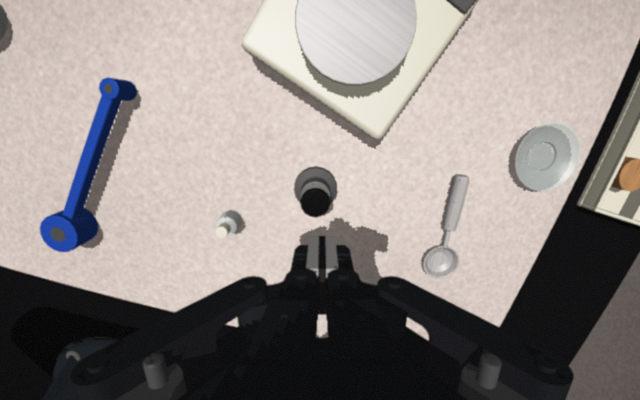

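The plunger head shows at about (315,202), with the vial at (229,222) and the spoon at (440,260), both clear of it. I'll descend to just above it and check again.

{"op": "drive_tool", "data": {
  "linear": [
    [-9,-2,10],
    [-9,-1,25],
    [0,0,30],
    [0,0,30],
    [0,0,25],
    [0,0,10],
    [0,0,0],
    [0,0,0]
  ],
  "rot": [
    [0.7,-0.1,0],
    [0,0,0],
    [0,0,0],
    [0,0,0],
    [0,0,0],
    [0,0,0],
    [0,0,0],
    [0,0,0]
  ],
  "hand": [0,0,0,0,0,0,0,0]
}}

```text
t: 2.73
tcp_pos: [0.4283, -0.2522, 0.1663]
tool_rot: [0.992, 0.124, -0.001, 0.0]
force: [-1.0, 0.6, 0.1]
finger_gap: 0.001
```

```bash
python3 - <<'E'
from h import *
p,r=pose(); print(p,r.as_matrix().round(3).tolist())
M=model('wrist'); snap('wrist','w2.png'); print('tip px',proj('wrist',p+r.apply([0,0,.0726]),M))
for c,m in (('wrist',M),('side',None)):
    if c=='side': im=snap('side'); cv2.imwrite('pics/s2.png',cv2.resize(im[100:240,280:440,::-1],None,fx=4,fy=4)); 
    for d in cams.spot_point('plunger_top',c):
        w=atz(c,d['at'],.075,m); print(c,d['score'],d['at'],w.round(4),'tool mm',(r.inv().apply(w-p)*1e3).round(1))
E
```

```text
[ 0.4283179  -0.25224712  0.16634259] [[0.969, 0.247, -0.001], [0.247, -0.969, -0.0], [-0.001, 0.0, -1.0]]
tip px [320.88159881 251.72903208]
wrist 0.75 [299.8, 220.0] [ 0.4359 -0.2374  0.075 ] tool mm [ 11.2 -12.5  91.3]
side 0.57 [359.3, 175.9] [ 0.4433 -0.2523  0.075 ] tool mm [14.6  3.8 91.3]
```

View pics/w2.png

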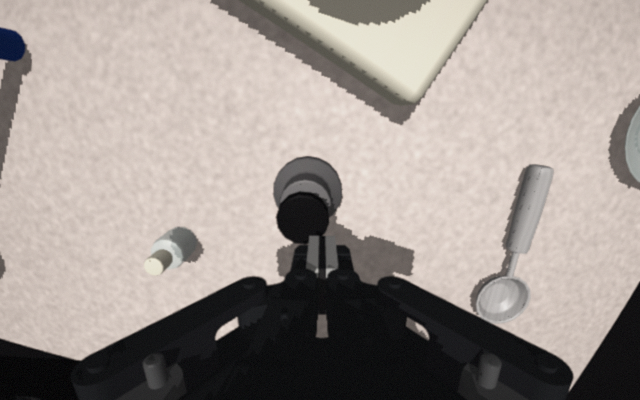

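View pics/s2.png

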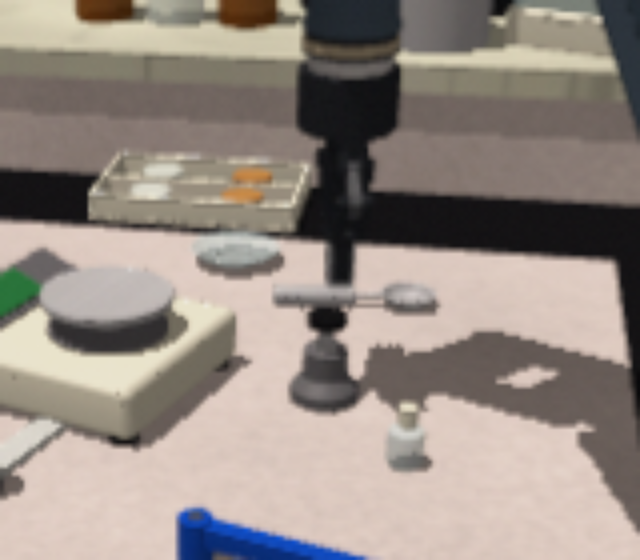

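The wrist view shows the head centred at about (303,217), while the fingertip projects to (321,252). I'll shift about (13,-10.5) mm in the tool frame, then press in small steps.

{"op": "drive_tool", "data": {
  "linear": [
    [7,-5.5,0],
    [6,-5,0],
    [0,0,0],
    [0,0,8],
    [0,0,8],
    [0,0,0]
  ],
  "rot": [
    [0,0,0],
    [0,0,0],
    [0,0,0],
    [0,0,0],
    [0,0,0],
    [0,0,0]
  ],
  "hand": [0,0,0,0,0,0]
}}

```text
t: 3.43
tcp_pos: [0.4437, -0.238, 0.155]
tool_rot: [0.992, 0.127, 0.005, 0.006]
force: [0.1, -0.1, -0.7]
finger_gap: -0.0
```

{"op": "drive_tool", "data": {
  "linear": [
    [-5,-1,0],
    [0,0,0],
    [0,0,0],
    [0,0,3],
    [0,0,3],
    [0,0,0]
  ],
  "rot": [
    [0.5,-0.7,0],
    [0,0,0],
    [0,0,0],
    [0,0,0],
    [0,0,0],
    [0,0,0]
  ],
  "hand": [0,0,0,0,0,0]
}}

```text
t: 3.93
tcp_pos: [0.4375, -0.2384, 0.1474]
tool_rot: [0.992, 0.126, -0.003, 0.001]
force: [-0.6, 0.2, 2.7]
finger_gap: 0.001
```

```bash
python3 - <<'E'
from h import *
p,r=pose(); print(p,r.as_matrix().round(3).tolist())
M=model('wrist'); im=snap('wrist'); print('tip px',proj('wrist',p+r.apply([0,0,.0726]),M))
cv2.imwrite('pics/w3.png',cv2.resize(im[140:300,220:420,::-1],None,fx=3,fy=3))
E
```

```text
[ 0.43753098 -0.23838932  0.14735569] [[0.968, 0.25, -0.007], [0.25, -0.968, -0.003], [-0.007, 0.001, -1.0]]
tip px [320.88751985 251.69927155]
```

View pics/w3.png

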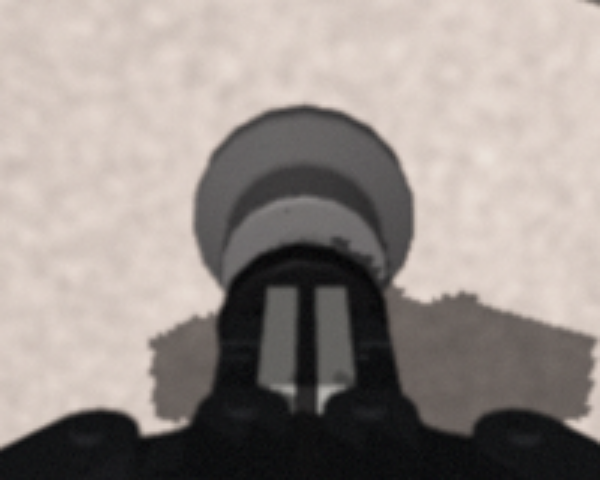

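The tips are centred on the head, and contact is at 2.7 N with the tip at z = 0.075. Now I'll press.

{"op": "drive_tool", "data": {
  "linear": [
    [0,0,3],
    [0,0,3],
    [0,0,3],
    [0,0,2],
    [0,0,1.5],
    [0,0,1],
    [0,0,1]
  ],
  "rot": [
    [0,0,0],
    [0,0,0],
    [0,0,0],
    [0,0,0],
    [0,0,0],
    [0,0,0],
    [0,0,0]
  ],
  "hand": [0,0,0,0,0,0,0]
}}

```text
t: 4.57
tcp_pos: [0.4376, -0.2384, 0.1355]
tool_rot: [0.992, 0.126, -0.003, 0.002]
force: [-2.5, 2.0, 14.9]
finger_gap: -0.003
```

At the stop: 14.9 N, well above the 5.5 N spring, with 11.9 mm of travel. I'll hold briefly, then lift.

{"op": "drive_tool", "data": {
  "linear": [
    [0,0,1],
    [0,0,1],
    [0,0,1],
    [0,0,1],
    [0,0,1],
    [0,0,1]
  ],
  "rot": [
    [0,0,0],
    [0,0,0],
    [0,0,0],
    [0,0,0],
    [0,0,0],
    [0,0,0]
  ],
  "hand": [0,0,0,0,0,0]
}}

```text
t: 5.07
tcp_pos: [0.4374, -0.2382, 0.1356]
tool_rot: [0.992, 0.127, -0.002, 0.003]
force: [-2.6, 1.6, 12.9]
finger_gap: 0.004
```

{"op": "drive_tool", "data": {
  "linear": [
    [0,0,-10],
    [0,0,-20],
    [0,0,-30],
    [0,0,-30],
    [0,0,-30],
    [0,0,-10],
    [0,0,0]
  ],
  "rot": [
    [0,0,0],
    [0,0,0],
    [0,0,0],
    [0,0,0],
    [0,0,0],
    [0,0,0],
    [0,0,0]
  ],
  "hand": [0,0,0,0,0,0,0]
}}

```text
t: 5.65
tcp_pos: [0.4378, -0.2379, 0.2685]
tool_rot: [0.992, 0.127, -0.003, 0.003]
force: [-0.0, 0.7, -1.0]
finger_gap: 0.002
```

{"op": "drive_tool", "data": {
  "linear": [
    [11.5,-33,-3],
    [11.5,-33,-3],
    [11.5,-33,-3],
    [11.5,-33,-3],
    [11.5,-33,-3],
    [11.5,-33,-3],
    [11.5,-33,0],
    [11.5,-33,0],
    [11.5,-33,0],
    [11.5,-33,0],
    [11.5,-33,0],
    [11.5,-33,0],
    [11.5,-33,0],
    [0,0,0]
  ],
  "rot": [
    [0,0,0],
    [0,0,0],
    [0,0,0],
    [0,0,0],
    [0,0,0],
    [0,0,0],
    [0,0,0],
    [0,0,0],
    [0,0,0],
    [0,0,0],
    [0,0,0],
    [0,0,0],
    [0,0,0],
    [0,0,0]
  ],
  "hand": [0,0,50,50,50,50,50,50,50,50,50,50,50,50]
}}

```text
t: 6.82
tcp_pos: [0.4762, 0.2304, 0.2659]
tool_rot: [0.993, 0.122, -0.009, 0.004]
force: [-0.0, -0.3, 0.6]
finger_gap: 0.589
```

{"op": "drive_tool", "data": {
  "linear": [
    [0,0,0],
    [0,0,0],
    [0,0,0],
    [0,0,0],
    [0,0,0],
    [0,0,0],
    [0,0,0],
    [0,0,0],
    [0,0,0],
    [0,0,0],
    [0,0,0],
    [0,0,0],
    [0,0,0],
    [0,0,0],
    [0,0,0],
    [0,0,0],
    [0,0,0],
    [0,0,0],
    [0,0,0],
    [0,0,0]
  ],
  "rot": [
    [0,0,-7],
    [0,0,-7],
    [0,0,-7],
    [0,0,-7],
    [0,0,-7],
    [0,0,-7],
    [0,0,-7],
    [0,0,-7],
    [0,0,-7],
    [0,0,-7],
    [0,0,-7],
    [0,0,-7],
    [0,0,-7],
    [0,0,-7],
    [0,0,-7],
    [0,0,-7],
    [0,0,-7],
    [0,0,-7],
    [0,0,-7],
    [0,0,-7]
  ],
  "hand": [50,50,50,50,50,50,50,50,50,50,50,50,50,50,50,50,50,50,50,50]
}}

```text
t: 8.48
tcp_pos: [0.4648, 0.2194, 0.2348]
tool_rot: [0.197, 0.98, -0.02, -0.029]
force: [0.0, -0.2, -0.6]
finger_gap: 0.585
```

```bash
cat > lev.py <<'E'
from h import *
import sys
def look(fn,dz=0):
    p,r=pose(); X=r.as_matrix(); print('tcp',p.round(4),'x-ang',np.degrees(np.arctan2(X[1,0],X[0,0])).round(1),'z',X[:,2].round(4),'down in tool',(X.T@[0,0,-1]).round(4))
    M=model('wrist'); snap('wrist',fn); print('grasp px',proj('wrist',p+r.apply([0,0,.054]),M).round())
    for l,z in dict(lever_balance=.025,lever_boss=0,lever_lug=0).items():
        for d in cams.spot_point(l,'wrist'):
            w=atz('wrist',d['at'],z+dz,M); print(l,round(d['score'],2),np.round(d['at']),w.round(4),'tool mm',(r.inv().apply(w-p)*1e3).round(1))
if __name__=='__main__': look(sys.argv[1])
E
python3 lev.py w4.png
```

```text
tcp [0.4648 0.2194 0.2348] x-ang 157.2 z [-0.0647 -0.0287 -0.9975] down in tool [-0.0485  0.0515  0.9975]
grasp px [322. 268.]
lever_balance 0.85 [341. 212.] [0.4817 0.2223 0.025 ] tool mm [-24.6  20.  208.1]
lever_balance 0.71 [136. 159.] [0.3527 0.0492 0.025 ] tool mm [  27.1 -189.2  221.4]
lever_balance 0.34 [341. 251.] [0.5214 0.2064 0.025 ] tool mm [-67.3  20.6 205.9]
lever_boss 0.9 [340. 253.] [0.5329 0.2009 0.    ] tool mm [-81.2  21.2 230.3]
lever_boss 0.76 [141. 104.] [0.2987 0.0666 0.    ] tool mm [  82.3 -192.7  249.3]
lever_lug 0.92 [471. 146.] [0.4725 0.3701 0.    ] tool mm [ 39.9 153.9 229.3]
lever_lug 0.87 [186. 277.] [0.495  0.0158 0.    ] tool mm [-118.1 -163.9  238.1]
lever_lug 0.76 [335.  66.] [0.3475 0.2698 0.    ] tool mm [116.1  13.3 240.3]
```

View pics/w4.png

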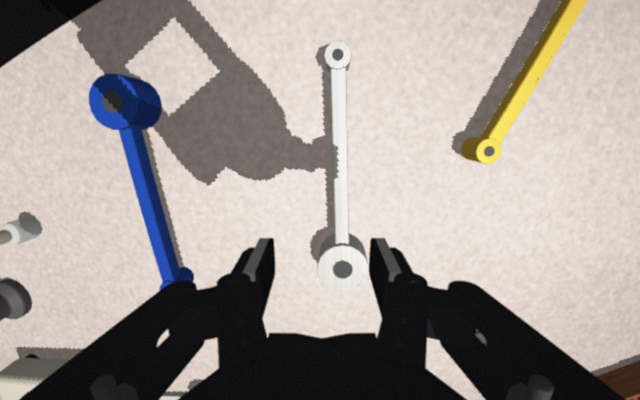

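The wrist view shows the aluminium lever under the hand, with boss hole (343,269), thin-end hole (338,54) and balance point at about (341,212). The tool is tilted 4°. I'll level it, centre it and descend part way.

{"op": "drive_tool", "data": {
  "linear": [
    [0,0,0],
    [-8,4,5],
    [-7,4,20],
    [0,0,20],
    [0,0,20],
    [0,0,10],
    [0,0,0],
    [0,0,0]
  ],
  "rot": [
    [-2.9,-2.8,0],
    [0,0,-2.4],
    [0,0,0],
    [0,0,0],
    [0,0,0],
    [0,0,0],
    [0,0,0],
    [0,0,0]
  ],
  "hand": [50,50,50,50,50,50,50,50]
}}

```text
t: 9.35
tcp_pos: [0.4843, 0.2204, 0.1567]
tool_rot: [0.191, 0.982, 0.001, 0.004]
force: [-0.0, 0.2, 0.4]
finger_gap: 0.586
```

```bash
python3 lev.py w5.png
```

```text
tcp [0.4843 0.2204 0.1567] x-ang 158.0 z [ 7.2e-03  1.0e-04 -1.0e+00] down in tool [ 0.0066 -0.0028  1.    ]
grasp px [322. 268.]
lever_balance 0.93 [321. 212.] [0.4833 0.2204 0.025 ] tool mm [  1.8  -0.7 131.7]
lever_balance 0.78 [ 31. 131.] [0.3506 0.0524 0.025 ] tool mm [  61.7 -206.2  130.7]
lever_balance 0.19 [323. 259.] [0.52   0.2074 0.025 ] tool mm [-37.1   0.9 131.9]
lever_boss 0.77 [323. 261.] [0.5339 0.2018 0.    ] tool mm [-52.    0.9 157. ]
lever_boss 0.56 [37. 58.] [ 0.2996  0.0653 -0.    ] tool mm [ 114.1 -213.5  155.3]
lever_lug 0.78 [496. 120.] [0.4736 0.3695 0.    ] tool mm [ 66.9 133.8 156.6]
lever_lug 0.74 [118. 292.] [ 0.4949  0.0141 -0.    ] tool mm [ -86.1 -187.7  156.7]
```

View pics/w5.png

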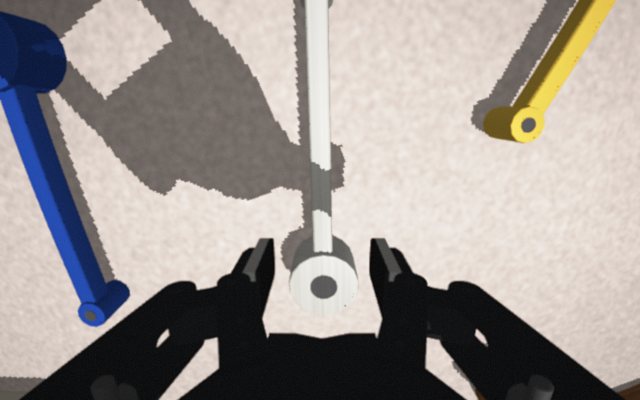

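The lever is centred between the jaws. The network's balance point (1.8, -0.7 mm in the tool frame) agrees with the boss position plus 54 mm. I'll descend to grasp height.

{"op": "drive_tool", "data": {
  "linear": [
    [1.5,0,5],
    [0,0,20],
    [0,0,20],
    [0,0,15],
    [0,0,8],
    [0,0,0],
    [0,0,0]
  ],
  "rot": [
    [0.2,0.4,-1.3],
    [0,0,0],
    [0,0,0],
    [0,0,0],
    [0,0,0],
    [0,0,0],
    [0,0,0]
  ],
  "hand": [50,50,50,50,50,50,50]
}}

```text
t: 10.13
tcp_pos: [0.4875, 0.2228, 0.0921]
tool_rot: [0.176, 0.984, 0.003, 0.007]
force: [0.7, 0.2, 1.1]
finger_gap: 0.588
```

```bash
python3 lev.py w6.png
```

```text
tcp [0.4875 0.2228 0.0921] x-ang 159.7 z [ 0.0139  0.003  -0.9999] down in tool [ 0.012  -0.0077  0.9999]
grasp px [322. 268.]
lever_balance 0.76 [317. 250.] [0.4848 0.2216 0.025 ] tool mm [ 2.9 -2.5 67.1]
lever_boss 0.87 [314. 304.] [0.5326 0.2014 0.    ] tool mm [-48.6  -5.1  92.7]
lever_lug 0.75 [ 49. 331.] [0.4922 0.0141 0.    ] tool mm [ -75.8 -194.7   91.6]
lever_lug 0.65 [557. 129.] [0.4748 0.3696 0.    ] tool mm [ 64.  132.6  92.4]
```

{"op": "drive_tool", "data": {
  "linear": [
    [3.3,-2.5,0],
    [0,0,4],
    [0,0,4],
    [0,0,4],
    [0,0,0],
    [0,0,0]
  ],
  "rot": [
    [0.4,0.7,0],
    [0,0,0],
    [0,0,0],
    [0,0,0],
    [0,0,0],
    [0,0,0]
  ],
  "hand": [50,50,50,50,50,50]
}}

```text
t: 10.83
tcp_pos: [0.4845, 0.2218, 0.0819]
tool_rot: [0.176, 0.984, 0.001, 0.002]
force: [-0.5, -0.2, -0.7]
finger_gap: 0.588
```

```bash
python3 lev.py w7.png
```

```text
tcp [0.4845 0.2218 0.0819] x-ang 159.7 z [ 0.0046  0.0018 -1.    ] down in tool [ 0.0037 -0.0032  1.    ]
grasp px [322. 268.]
lever_balance 0.57 [318. 262.] [0.4824 0.2205 0.025 ] tool mm [ 1.8 -2.1 56.8]
lever_boss 0.54 [319. 261.] [0.495  0.2167 0.    ] tool mm [-11.3  -1.3  81.9]
lever_lug 0.93 [ 44. 345.] [0.4924 0.0156 0.    ] tool mm [ -78.7 -190.8   81.5]
lever_lug 0.71 [573. 136.] [0.474  0.3687 0.    ] tool mm [ 61.2 133.9  82.1]
```

View pics/w7.png

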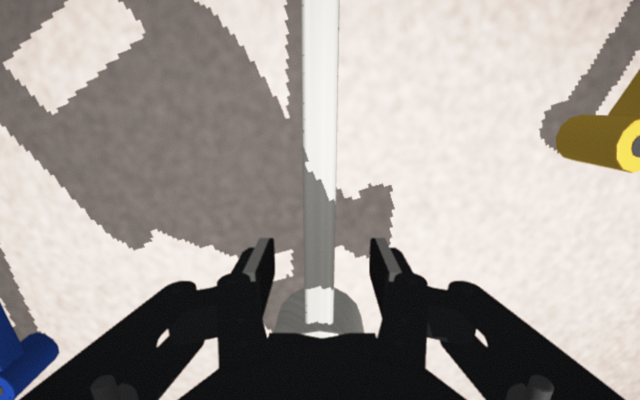

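The jaws straddle the bar (x ≈ 305–338 between pads at 270 and 375) with the boss clear behind. I'll nudge slightly and close.

{"op": "drive_tool", "data": {
  "linear": [
    [1,-1.5,2],
    [0,0,0],
    [0,0,0],
    [0,0,0],
    [0,0,0],
    [0,0,0],
    [0,0,0],
    [0,0,0],
    [0,0,0]
  ],
  "rot": [
    [0.2,0.2,0],
    [0,0,0],
    [0,0,0],
    [0,0,0],
    [0,0,0],
    [0,0,0],
    [0,0,0],
    [0,0,0],
    [0,0,0]
  ],
  "hand": [50,50,10,5,5,5,5,5,5],
  "force": 80
}}

```text
t: 11.78
tcp_pos: [0.4832, 0.2207, 0.0804]
tool_rot: [0.176, 0.984, 0.0, 0.0]
force: [-0.3, -1.0, 0.8]
finger_gap: 0.149
```

{"op": "drive_tool", "data": {
  "linear": [
    [0,0,-5],
    [0,0,-10],
    [0,0,-20],
    [0,0,-30],
    [0,0,-30],
    [0,0,-30],
    [0,0,-30],
    [0,0,-10],
    [0,0,0],
    [0,0,0]
  ],
  "rot": [
    [0,0,0],
    [0,0,0],
    [0,0,0],
    [0,0,0],
    [0,0,0],
    [0,0,0],
    [0,0,0],
    [0,0,0],
    [0,0,0],
    [0,0,0]
  ],
  "hand": [5,5,5,5,5,5,5,5,5,5]
}}

```text
t: 12.62
tcp_pos: [0.4787, 0.2198, 0.2532]
tool_rot: [0.176, 0.984, -0.002, -0.005]
force: [0.1, 0.4, -4.2]
finger_gap: 0.151
```

```bash
python3 - <<'E'
from h import *
import lev
s=manip.sense(); print(s['force'],s['ft_torque'],s['finger_gap']*85.4)
lev.look('w8.png',manip.sense()['tcp_pos'][2]-.079)
# refine stand pose from scene/side
for c in('scene','side'):
    snap(c)
    for l in('pan_top','post_top'):
        for d in cams.spot_point(l,c): print(c,l,round(d['score'],2),np.round(d['at'],1),atz(c,d['at'],.085).round(4))
E
```

```text
[ 0.13314169  0.35079078 -4.16746656] [0.00923424 0.01834543 0.00405173] 12.855847024174318
tcp [0.4787 0.2198 0.2532] x-ang 159.7 z [-0.0112 -0.0028 -0.9999] down in tool [-0.0096  0.0065  0.9999]
grasp px [322. 268.]
lever_balance 0.96 [319. 267.] [0.4772 0.2186 0.1992] tool mm [ 0.5 -1.2 54. ]
lever_balance 0.57 [127. 128.] [0.3879 0.1641 0.1992] tool mm [ 65.3 -83.4  55.2]
lever_boss 0.82 [125.  76.] [0.36   0.1596 0.1742] tool mm [ 89.7 -97.1  80.5]
lever_lug 0.95 [454. 130.] [0.442  0.304  0.1742] tool mm [63.  66.8 79.2]
lever_lug 0.94 [171. 246.] [0.4494 0.1385 0.1742] tool mm [ -1.5 -85.9  79.6]
lever_lug 0.5 [324. 247.] [0.4795 0.2204 0.1742] tool mm [-1.3  1.4 79. ]
scene pan_top 0.64 [253.6 268.4] [ 0.62   -0.2256  0.085 ]
scene post_top 0.72 [322.3 262.4] [ 0.6764 -0.0409  0.085 ]
side pan_top 0.71 [305.6 173. ] [ 0.6128 -0.221   0.085 ]
side post_top 0.8 [265.2 196.7] [ 0.6837 -0.0379  0.085 ]
```

The lever is held: 12.9 mm opening, about 4 N of weight and negligible moment. I'll turn it -89.4° in the world frame (+ about tool z) while high.

{"op": "drive_tool", "data": {
  "linear": [
    [0,0,-8],
    [0,0,-8],
    [0,0,-4],
    [0,0,0],
    [0,0,0],
    [0,0,0],
    [0,0,0],
    [0,0,0],
    [0,0,0],
    [0,0,0],
    [0,0,0],
    [0,0,0],
    [0,0,0],
    [0,0,0],
    [0,0,0],
    [0,0,0],
    [0,0,0],
    [0,0,0],
    [0,0,0]
  ],
  "rot": [
    [-0.4,-0.5,0],
    [0,0,3],
    [0,0,5],
    [0,0,6],
    [0,0,6],
    [0,0,6],
    [0,0,6],
    [0,0,6],
    [0,0,6],
    [0,0,6],
    [0,0,6],
    [0,0,6],
    [0,0,6],
    [0,0,6],
    [0,0,5],
    [0,0,4],
    [0,0,3],
    [0,0,0],
    [0,0,0]
  ],
  "hand": [5,5,5,5,5,5,5,5,5,5,5,5,5,5,5,5,5,5,5]
}}

```text
t: 14.7
tcp_pos: [0.4785, 0.2198, 0.2806]
tool_rot: [0.822, 0.569, 0.004, 0.001]
force: [-0.1, 0.4, -4.6]
finger_gap: 0.145
```

```bash
cat > tgt.py <<'E'
from h import *
def go(t,ang):
    p,r=pose(); X=r.as_matrix(); d=X.T@[0,0,-1]
    print('tcp',p.round(4),'ang',np.degrees(np.arctan2(X[1,0],X[0,0])).round(2),'rot fix deg',np.degrees([-d[1],d[0]]).round(2))
    a=np.radians(ang); L=np.array([[np.cos(a),np.sin(a),0],[np.sin(a),-np.cos(a),0],[0,0,-1]])
    print('level-tool move mm',(L.T@(np.array(t)-p)*1e3).round(1),'from current axes',(X.T@(np.array(t)-p)*1e3).round(1))
if __name__=='__main__': go([.632,-.176,.2154],70.3)
E
python3 tgt.py
```

```text
tcp [0.4785 0.2198 0.2806] ang 69.39 rot fix deg [ 0.3  -0.31]
level-tool move mm [-320.9  277.9   65.2] from current axes [-316.8  282.6   65. ]
```

{"op": "drive_tool", "data": {
  "linear": [
    [-8,7,0],
    [-15,13,0],
    [-20,18,0],
    [-22,20,0],
    [-22,20,0],
    [-22,20,0],
    [-22,20,0],
    [-22,20,0],
    [-22,20,0],
    [-22,20,0],
    [-22,20,0],
    [-22,20,0],
    [-22,20,0],
    [-18,16,0],
    [-14,12,0],
    [-10,8,0],
    [-5,4,0],
    [0,0,0],
    [0,0,0]
  ],
  "rot": [
    [0.3,-0.3,0],
    [0,0,0],
    [0,0,0],
    [0,0,0],
    [0,0,0],
    [0,0,0],
    [0,0,0],
    [0,0,0],
    [0,0,0],
    [0,0,0],
    [0,0,0],
    [0,0,0],
    [0,0,0],
    [0,0,0],
    [0,0,0],
    [0,0,0],
    [0,0,0],
    [0,0,0],
    [0,0,0]
  ],
  "hand": [5,5,5,5,5,5,5,5,5,5,5,5,5,5,5,5,5,5,5]
}}

```text
t: 16.28
tcp_pos: [0.6391, -0.1996, 0.2802]
tool_rot: [0.816, 0.577, -0.004, 0.001]
force: [-0.1, 0.7, -4.6]
finger_gap: 0.145
```

```bash
python3 tgt.py; python3 - <<'E'
from h import *
M=model('wrist'); snap('wrist','w9.png')
for l in('pan_top','post_top'):
    for d in cams.spot_point(l,'wrist'): print(l,round(d['score'],2),np.round(d['at'],1),atz('wrist',d['at'],.085,M).round(4))
E
```

```text
tcp [ 0.6391 -0.1996  0.2802] ang 70.54 rot fix deg [-0.15  0.39]
level-tool move mm [ 19.8 -14.7  64.8] from current axes [ 20.3 -14.4  64.7]
pan_top 0.68 [304.3 223.1] [ 0.6124 -0.2248  0.085 ]
pan_top 0.38 [309.5 196.5] [ 0.6264 -0.2012  0.085 ]
```

View pics/w9.png

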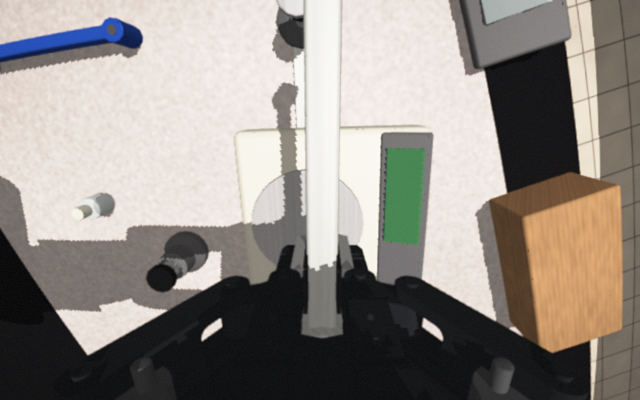

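The pan is centred at about (307,224), matching (0.613,-0.225). The lever is aligned with the rail and the post is ahead at (288,20). I'll shift, then lower.

{"op": "drive_tool", "data": {
  "linear": [
    [6,-4,0],
    [8,-6,0],
    [6,-4,0],
    [0,0,0],
    [0,0,8],
    [0,0,14],
    [0,0,14],
    [0,0,10],
    [0,0,5],
    [0,0,0],
    [0,0,0]
  ],
  "rot": [
    [-0.1,0.4,0.3],
    [0,0,0],
    [0,0,0],
    [0,0,0],
    [0,0,0],
    [0,0,0],
    [0,0,0],
    [0,0,0],
    [0,0,0],
    [0,0,0],
    [0,0,0]
  ],
  "hand": [5,5,5,5,5,5,5,5,5,5,5]
}}

```text
t: 17.35
tcp_pos: [0.6314, -0.165, 0.2274]
tool_rot: [0.815, 0.579, 0.001, -0.001]
force: [0.2, -1.1, -3.6]
finger_gap: 0.152
```

```bash
python3 tgt.py
```

```text
tcp [ 0.6314 -0.165   0.2274] ang 70.81 rot fix deg [-0.01 -0.1 ]
level-tool move mm [-10.2   4.3  12. ] from current axes [-10.3   4.2  12. ]
```

{"op": "drive_tool", "data": {
  "linear": [
    [-4,2,0],
    [-4,1.5,3],
    [-1,0.5,4],
    [0,0,3],
    [0,0,1],
    [0,0,0],
    [0,0,0],
    [0,0,0]
  ],
  "rot": [
    [0,-0.1,0.5],
    [0,0,0],
    [0,0,0],
    [0,0,0],
    [0,0,0],
    [0,0,0],
    [0,0,0],
    [0,0,0]
  ],
  "hand": [5,5,5,5,5,5,5,5]
}}

```text
t: 18.02
tcp_pos: [0.6337, -0.1776, 0.2176]
tool_rot: [0.818, 0.575, 0.001, 0.002]
force: [-1.0, -0.0, -3.9]
finger_gap: 0.143
```

```bash
python3 tgt.py; python3 - <<'E'
from h import *
for c in('scene','side'):
    im=snap(c,c+'9.png')
    print(c,[ (k,proj(c,v).round()) for k,v in dict(bossbottom=[.6135,-.2255,.135],lugbottom=[.6815,-.0375,.135],pan=[.6135,-.2255,.085],post=[.6815,-.0375,.085]).items()])
    for l,z in dict(lever_boss=.135,lever_lug=.135,lever_balance=.16,pan_top=.085,post_top=.085).items():
        for d in cams.spot_point(l,c)[:4]: print(l,round(d['score'],2),np.round(d['at']),atz(c,d['at'],z).round(4))
a=cv2.imread('pics/scene9.png')[170:320,180:380];b=cv2.imread('pics/side9.png')[100:250,210:410]
cv2.imwrite('pics/fin.png',np.hstack([cv2.resize(i,(400,300),interpolation=cv2.INTER_CUBIC) for i in(a,b)]))
E
```

```text
tcp [ 0.6337 -0.1776  0.2176] ang 70.19 rot fix deg [0.3  0.06]
level-tool move mm [ 0.9 -2.1  2.2] from current axes [ 0.9 -2.1  2.2]
scene [('bossbottom', array([250., 258.])), ('lugbottom', array([324., 255.])), ('pan', array([253., 266.])), ('post', array([324., 263.]))]
lever_boss 0.96 [430. 143.] [0.4342 0.4393 0.135 ]
lever_boss 0.86 [252. 258.] [ 0.6144 -0.2225  0.135 ]
lever_boss 0.59 [310. 176.] [0.4108 0.0276 0.135 ]
lever_lug 0.9 [409. 186.] [0.5634 0.2914 0.135 ]
lever_lug 0.6 [324. 256.] [ 0.6818 -0.0396  0.135 ]
lever_lug 0.57 [317. 220.] [ 0.5706 -0.0143  0.135 ]
lever_balance 0.93 [310. 183.] [0.454 0.011 0.16 ]
lever_balance 0.9 [428. 154.] [0.492  0.3904 0.16  ]
lever_balance 0.72 [268. 251.] [ 0.6263 -0.1755  0.16  ]
pan_top 0.71 [251. 269.] [ 0.6184 -0.2318  0.085 ]
post_top 0.7 [393. 260.] [0.7473 0.1461 0.085 ]
post_top 0.63 [320. 261.] [ 0.6701 -0.0456  0.085 ]
side [('bossbottom', array([305., 158.])), ('lugbottom', array([264., 181.])), ('pan', array([306., 172.])), ('post', array([266., 197.]))]
lever_boss 0.69 [303. 159.] [ 0.6179 -0.2182  0.135 ]
lever_boss 0.58 [398. 263.] [0.3112 0.2598 0.135 ]
lever_lug 0.92 [300. 344.] [0.4407 0.4752 0.135 ]
lever_lug 0.81 [328. 240.] [0.4532 0.2117 0.135 ]
lever_lug 0.65 [197. 306.] [0.6215 0.4383 0.135 ]
lever_lug 0.57 [264. 180.] [ 0.6836 -0.0411  0.135 ]
lever_balance 0.95 [380. 245.] [0.3465 0.2462 0.16  ]
lever_balance 0.89 [294. 159.] [ 0.6265 -0.1506  0.16  ]
pan_top 0.84 [305. 171.] [ 0.6183 -0.2356  0.085 ]
post_top 0.59 [267. 196.] [ 0.6792 -0.0419  0.085 ]
```

View pics/fin.png

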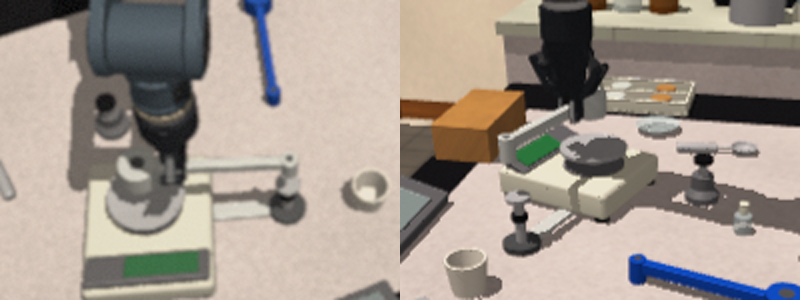

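Both views show the lever level, with the boss over the pan and the thin end over the post, about 5 cm above. One last small correction, then I'll let it settle.

{"op": "drive_tool", "data": {
  "linear": [
    [1,-1.5,1.5],
    [0,0,0],
    [0,0,0],
    [0,0,0],
    [0,0,0],
    [0,0,0]
  ],
  "rot": [
    [0.3,0,0],
    [0,0,0],
    [0,0,0],
    [0,0,0],
    [0,0,0],
    [0,0,0]
  ],
  "hand": [5,5,5,5,5,5]
}}

```text
t: 19.12
tcp_pos: [0.6325, -0.1759, 0.2158]
tool_rot: [0.818, 0.575, -0.001, -0.0]
force: [0.3, 1.0, -3.7]
finger_gap: 0.143
```

```bash
python3 - <<'E'
import tgt; from h import *
T=[.632,-.175,.2154]
tgt.go(T,70.2)
for i in range(4): snap('side')
tgt.go(T,70.2); s=manip.sense(); print(abs(s['qd']).max(),s['force'],s['finger_gap'])
p,r=pose()
ok=np.linalg.norm(p-T)<.005 and s['finger_gap']>.1 and abs(s['qd']).max()<.02
print(ok, order.sign_off() if ok else 'not signed')
E
```

```text
tcp [ 0.6325 -0.1759  0.2158] ang 70.19 rot fix deg [-0.06  0.05]
level-tool move mm [ 0.7 -0.7  0.4] from current axes [ 0.7 -0.7  0.4]
tcp [ 0.6324 -0.1759  0.2158] ang 70.19 rot fix deg [-0.05  0.05]
level-tool move mm [ 0.7 -0.7  0.4] from current axes [ 0.7 -0.7  0.4]
0.001507230819837233 [-0.43241418 -0.52017973 -4.04744189] 0.14806744078389797
the job is handed in; nothing more can be done
True None
```

The job is handed in at about 19 s, with the arm still holding the lever over the stand.

- **Plunger:** I pressed it to its stop first: 11.9 mm of travel and 13–15 N, held for about half a second. It was back up in a later picture.
- **Lever:** I then gripped the bare aluminium lever at its balance point with 80 N. The wrist showed its weight of about 4 N and almost no moment.
- **Hold:** My last checks put the hand within about 1 mm of target, the tool level to 0.1°, the joints still, and the lever's underside about 5 cm above the pan and post. The two fixed cameras showed the boss over the pan and the thin end over the post.
- **Disagreements:** The network's position estimates for the pan, post and boss differed by 5–10 mm between views. I used the close wrist-camera view for the pan.
- **Not measured:** I saw no contact with the balance, its post or the other things in the pictures. I did not measure whether each of the other things stayed put.

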